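# Open the collet case onto its sprung stop

### The job

Lift the black eye loupe off the lid of the wooden collet case and stand it upright, wholly on the round green pad. Then open the lid all the way back until it meets the rubber-tipped stop behind the case, press it gently but firmly on so that the sprung rubber tip gives a little (a few newtons, never hard), and leave it leaning there. Do not tip the loupe over or push the other things on the bench about.

Things in the scene. Friction and masses are not known exactly. Their poses are not given: they have to be found in the camera images.
- case: dark wooden collet case screwed to the bench, 160 (x, depth) x 220 (y, width) x 55 mm high, open-topped under its lid, walls 7 mm. Origin: centre of its underside, on the bench top. Its x axis points from the handle side to the hinge side, z up; it stands at any yaw within 0.3 rad of the robot's.
- lid_panel: the lid's wooden panel, 160 x 220 x 6 mm, 0.16 to 0.26 kg, with a steel bar handle on its outer face. Origin: on the hinge axis (middle of the width), at case x +80, z +55.5 mm. Closed, its axes are those of the case: the panel reaches from the origin 160 mm along -x, its inner face at z 0, its outer face at z +6 mm. It opens by turning about +y. The panel is plain; its front edge does not overhang the case.
- lid (a joint): hinge angle of the lid, rad: 0 closed, 1.57 upright, larger leaning away from the robot over the stop. Stiff hinge (0.36 N m of friction): the lid stays where it is left. It meets the rubber tip at an angle between about 1.7 and 2.05 rad, different each time, after which it takes more force to turn further.
- lid_handle (a point): middle of the handle's bar: round steel, 10 mm thick, 90 mm long along the case's y, on two 10 mm posts at its ends; the bar's axis is 35 mm above the lid's outer face, 130 mm from the hinge axis (30 mm from the free edge). Axes as the lid panel's.
- stop: blue upright stop post bolted to the foot of the case behind the hinge, 22 x 34 x 145 mm, its origin at its foot, at case x +152, y +85, z +10 mm. 127 mm above its origin a screw points back at the lid (case -x) with a round rubber tip of 8 mm radius. How far the screw is wound out is not reported: the foremost point of the tip stands 25 to 53 mm in front of the post's axis. The tip is sprung, 2.5 N per mm, 8 mm of travel. Forces on the post include those on the tip.
- loupe: black eye loupe, a turned piece 38 mm high standing on the closed lid: foot 38 mm across, waist (12 to 34 mm above its origin) 31 mm across, 35 to 70 g. Origin: centre of its underside, z up.
- pad: round green rubber pad fixed on the bench, 90 mm across, 4 mm thick, to the left or right of the case. Origin: centre of its underside.
- driver_stand: bystander: fixed aluminium stand, 84 mm across, 90 mm high with five small coloured screwdriver handles, on the other side of the case from the pad
- blank: bystander: brass turning blank, 22 mm across, 32 mm high, near the front of the case
- pulley: bystander: steel pulley ring, 44 mm across, 14 mm high, near the front of the case
- oil: bystander: small amber oil bottle, 36 mm across, 65 mm high
- dish: bystander: white porcelain dish, 80 mm across, 30 mm high
- screwdriver: bystander: screwdriver lying on the bench, 160 mm long, origin near its middle
- stone: bystander: grey oilstone, 100 x 35 x 20 mm
There are look-alikes about, which are no part of the job. Of the things that look like the pad, the largest one is meant.

How it is judged:
On the way, in this order (a step that is already met when the one before it is completed fails the run):
1. the loupe stands upright on the pad, let go, while the lid is still shut (horizontal distance between loupe and pad below 0.026 m and z of loupe in the frame of pad below 0.008 m and angle between loupe's own z axis and vertical below 0.1 rad and contact force between the fingers and loupe below 0.1 N and value of joint lid below 0.1 rad), for 0.2 s.
2. the lid is pressed onto the sprung rubber tip with more than 2 N (contact force between lid_panel and stop above 2 N), for 0.3 s.
At the end, for the whole second after the job is handed in: The loupe stands upright (within 0.1 rad) wholly on the green pad (its centre within 26 mm of the pad's), and the lid leans at rest against the rubber tip of the stop (contact over 0.3 N), having been pressed on with more than 2 N (horizontal distance between loupe and pad below 0.026 m and z of loupe in the frame of pad below 0.008 m and angle between loupe's own z axis and vertical below 0.1 rad and contact force between the fingers and loupe below 0.1 N and linear speed of loupe below 0.02 m/s and contact force between lid_panel and stop above 0.3 N and velocity of joint lid between -0.05 and 0.05 rad/s); the robot touches nothing.
It fails at once if the lid is forced against the stop with more than 14 N (contact force between lid_panel and stop above 14 N).
It fails at once if the loupe is tipped over (angle between loupe's own z axis and vertical above 0.6 rad).
It fails at once if another thing on the bench is pushed more than 30 mm (distance of any of blank, pulley, oil, dish, screwdriver, stone from where it was at the start of the episode above 0.03 m).
It also fails if it takes over 66 s, if anything falls off the work surface, if the arm or the gripper's body presses on something with over 40 N, if the wrist force passes 120 N, or if a joint passes its speed limit or range.

### The arm

A 7-joint arm with a two-finger parallel gripper is mounted at the origin on the work surface. World frame = base frame: x ahead of the robot, y to its left, z up, the work surface at z = 0. Lengths are in m, angles in rad, forces in N, time in s.
With the tool pointing down it reaches from about 0.4 to 0.875 m from the base axis. Payload 19.3 kg.
Tool frame: the origin (TCP) lies where the fingers leave the gripper's body, on its centre line; the fingertips stand bot.tip_reach ahead of it and the grasp point (between the pads) lies 54 mm ahead of it (bot.tip_reach is the distance from the TCP to the fingertips, in m); z points along the fingers, y is the line along which they close (so a half turn about z gives the same grasp; the last joint's range is limited). The gripper opens to 85 mm and grips with 20 to 120 N. Pads are 22 mm wide; open, the fingers measure 114 mm over their backs; the gripper's body (76 mm by 85 mm) begins 54 mm behind the grasp point. The pads swing forward as they close: fully open they stand 13 mm farther back than shut.
Start: joints at [-1.255, 0.521, -0.036, 1.599, 0.021, 1.021, -0.113], TCP at [0.235, 0.579, 0.304] pointing down, gripper open.
Joint ranges: [-2.91, 2.91], [-0.3, 2.13], [-1.5, 1.42], [0.17, 2.43], [-1.26, 4.41], [0.16, 1.93], [-2.52, 2.52]. Speed limits (rad/s): [1.89, 1.89, 2.39, 2.39, 3.01, 3.01, 3.01].

### API

Orientations are given as [roll, pitch, yaw] about the fixed x, y, z axes, in that order (R = Rz(yaw) Ry(pitch) Rx(roll)).
In Python, from workcell import bot gives the robot as it stands. The module is installed in compiled form; this text tells all that it offers.
- The arm moves only by the shell command python3 -m jog 'ROWS' [FORCE]. ROWS is JSON, a list that holds one entry, the list of rows, each a list of 7 numbers: the shift along the tool's x, y, z in mm, then the turn, a rotation vector about the tool's x, y, z in rad, then the opening, from 0 (shut) to 1 (fully open). In form: [[[tx, ty, tz, wx, wy, wz, fingers], ...]]. A call has 1 to 5 rows; each row shifts and turns the commanded pose from where the row before left it, along the tool's axes as they then stand; what a row does not reach is not made up. A row lasts 1/10 s, in which the tool goes at most 50 mm and 8.59 degrees, less where a joint would pass 70% of its speed; a pose out of reach is approached as far as the arm can. A call is refused whole if a number of a shift passes 50 or a number of a turn 0.15, either way. A call with a gripper value outside its range is refused whole. The fingers move at their own pace and stop on an object; FORCE is the grip in N (left out, the last holds). Time passes only in rows, so rows that do not move let the fingers close. It gives the time, the measured TCP pose, the force, the opening and the grip force at its end, in the units of the state.
- bot.observe(): the state, without advancing time (a new reading comes with each control period).
- bot.grab_frame(name): name is "scene" or "side" or "wrist"; returns a dict with "img" (384x512x3 uint8, red, green, blue), "intrinsics" (3x3 intrinsics, pixels), "R" (3x3) and "t" (3): a world point X has camera coordinates R X + t; the wrist camera has in their place "tool_from_camera" (4x4, takes a point from camera to tool coordinates, whose origin is the TCP and whose axes are the flange's). Camera axes: x right, y down, z forward; pixel columns grow to the right and rows downward; lengths in m; the calibration is good to about 2 mm. A picture is of the moment at which its call begins: read the wrist's pose just before it. There is no depth.
- bot.job_done(): hands the job in; it is judged then, once.
Trained networks look in a picture, given as the dict that the camera call returned (one of the last four; its "shot" number tells which), for a name from the list of things; names that differ only in an ending like _2 or _b are one class to them, and where a whole thing is asked for, a point or a joint stands for the part that bears it (a point fixed in the world has none). Each returns a list of dicts, best first, with "conf" (0 to 1); they miss things now and then, are a little off and sometimes report something else, mostly with a low value. They report only what shows in the picture. A call takes as long as a camera call. They do not tell look-alikes from the thing itself.
- bot.trace(query, picture): "region" (384x512 bool, what is visible of it).
- bot.spot_point(query, picture): "xyz" ([x, y, z] in m, in world coordinates, good to about 4 mm: a listed point, or the origin of a listed thing).
The state is a dict: "clock": time; "qpos": joint angles; "qd": joint speeds; "joint_efforts": joint torques, N m; "position": TCP position; "tool_rot": TCP orientation; "force": force on the tool from outside, world axes, zero at the start; "moment": the same for the moment, N m; "grip_width": finger opening in m; "finger_force": force on a finger pad.
Only numpy, scipy, OpenCV 4.12 (cv2) and the standard library are available. Lean on these libraries where they do the work, as an engineer would, in place of code of your own. Each camera call takes 0.05 s, during which the arm holds its last target. There are 200 camera calls.

## Working session

There is one attempt and no reset: what is moved stays moved. The work goes in short steps, Python scripts to look and compute and a shell command to move; the robot and the scene stay as the last step left them, time stands still between calls to the robot, and variables do not carry over. Pictures are saved under pics/ and viewed, at most 10 in all, crops included, and the job is handed in when it is done.

```bash
mkdir -p pics; cat > h.py <<'E'
from workcell import bot
import numpy as np, cv2
from scipy.spatial.transform import Rotation as R
def save(f,n): cv2.imwrite(f'pics/{n}.png',cv2.cvtColor(f['img'],cv2.COLOR_RGB2BGR))
E
python3 - <<'E'
from h import *
s=bot.observe(); print(s, bot.tip_reach)
ims=[]
for c in ['scene','side']:
    f=bot.grab_frame(c); ims.append(f['img'])
    for q in ['case','loupe','pad','lid_handle','stop','driver_stand','blank','pulley','oil','dish','screwdriver','stone']:
        for d in bot.spot_point(q,f)[:4]:
            X=np.array(d['xyz']);p=f['intrinsics']@(f['R']@X+f['t']);p=p[:2]/p[2]
            print(c,q,round(d['conf'],2),X.round(3),p.round())
    save(f,c)
E
```

```text
{'clock': 0.0, 'qpos': array([-1.25519644,  0.52204355, -0.03632653,  1.60000005,  0.02120869,
        1.02110816, -0.11280494]), 'qd': array([ 3.29062117e-04,  5.18509124e-04, -9.12306438e-05, -1.94931519e-03,
        5.86522082e-04, -2.82384256e-03, -1.32746330e-05]), 'joint_efforts': array([-2.29561272e-03, -9.27076650e+01,  1.97853372e+00, -3.69932449e+01,
        1.77479710e-02,  8.02509516e-03,  2.41154936e-05]), 'position': array([0.23512243, 0.57881077, 0.30331014]), 'tool_rot': array([-3.14042243e+00,  9.19846429e-05,  2.75578156e+00]), 'force': array([-0.30433646,  0.41421967, -0.40367125]), 'moment': array([0.08902406, 0.00209238, 0.01478472]), 'finger_force': 0.0, 'grip_width': 0.0854281503948444} 0.0726
scene case 0.6 [ 0.498 -0.047  0.003] [249. 218.]
scene loupe 0.72 [ 0.517 -0.085  0.064] [239. 207.]
scene pad 0.76 [ 0.411 -0.438  0.005] [114. 225.]
scene pad 0.71 [ 0.446 -0.324  0.001] [155. 225.]
scene pad 0.55 [ 0.555 -0.344 -0.001] [154. 249.]
scene lid_handle 0.8 [ 0.45  -0.04   0.095] [246. 184.]
scene stop 0.94 [0.658 0.022 0.008] [290. 243.]
scene stop 0.33 [ 
[... 680 characters left out ...]
-0.343 -0.001] [363. 252.]
side pad 0.71 [ 0.441 -0.328  0.001] [337. 275.]
side stop 0.73 [0.662 0.027 0.016] [272. 183.]
side driver_stand 0.88 [0.477 0.289 0.004] [170. 186.]
side driver_stand 0.71 [ 0.575 -0.051  0.058] [277. 194.]
side driver_stand 0.71 [ 0.361 -0.065 -0.003] [235. 252.]
side blank 0.67 [ 0.374  0.012 -0.   ] [216. 237.]
side blank 0.3 [ 0.518 -0.086  0.063] [275. 206.]
side pulley 0.49 [ 0.364 -0.068 -0.004] [236. 252.]
side oil 0.53 [ 0.685 -0.377  0.004] [395. 231.]
side dish 0.6 [0.636 0.323 0.001] [196. 161.]
side screwdriver 0.81 [ 0.248 -0.363  0.002] [308. 331.]
side stone 0.55 [ 0.644 -0.259 -0.002] [350. 224.]
side stone 0.49 [ 0.495 -0.042  0.001] [258. 222.]
```

View pics/scene.png

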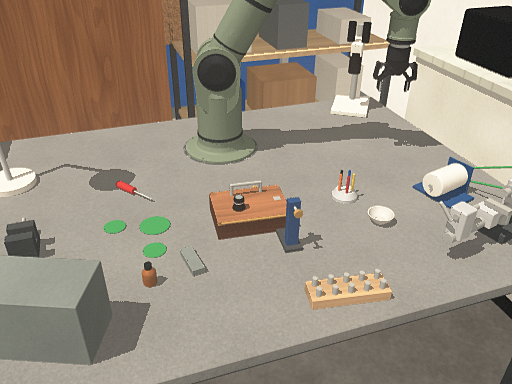

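View pics/side.png

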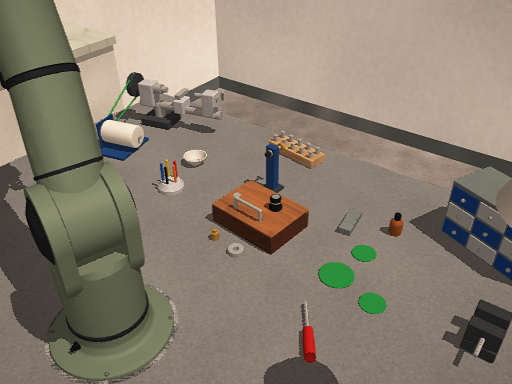

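Candidates: the pads are three green discs at scene (155,225), (115,227) and (154,250). The first is the largest, also in the side view at (337,275), so it is the target at about (0.443,-0.325). The loupe is the black turned piece on the lid at scene (239,202), side (275,201). The black block at (22,240), the oil bottle at (149,275) and the stop's knob are not it.

```bash
cat >> h.py <<'E'
def plan(n,P0,rpy0,P1,yaw1):
    """constant row (shift mm, turn) for tool-down moves"""
    from scipy.optimize import fsolve
    R0=R.from_euler('xyz',rpy0); w=(R0.inv()*R.from_euler('xyz',[np.pi,0,yaw1])).as_rotvec()/n
    A=sum(((R0*R.from_rotvec(w*i)).as_matrix() for i in range(n)))
    return np.linalg.solve(A,np.array(P1)-P0)*1000,w
E
python3 - <<'E'
from h import *
s=bot.observe()
print(plan(20,s['position'],s['tool_rot'],[0.518,-0.087,0.27],1.46))
f=bot.grab_frame('side')
c=f['img'][180:330,200:400]; cv2.imwrite('pics/crop.png',cv2.cvtColor(cv2.resize(c,None,fx=4,fy=4,interpolation=2),cv2.COLOR_RGB2BGR))
for q in ['pad']:
  for d in bot.trace(q,f): print(q,d['conf'],d['region'].sum(),np.argwhere(d['region']).mean(0))
E
```

```text
(array([-38.28577949,  -6.49175222,   1.69545735]), array([-1.29974472e-06,  3.70246821e-06,  6.47879816e-02]))
pad 0.96 732 [274.7295082 336.3579235]
pad 0.9 498 [303.01807229 372.54618474]
pad 0.6 327 [252.93577982 363.77981651]
pad 0.16 82 [234.14634146 214.63414634]
```

View pics/crop.png

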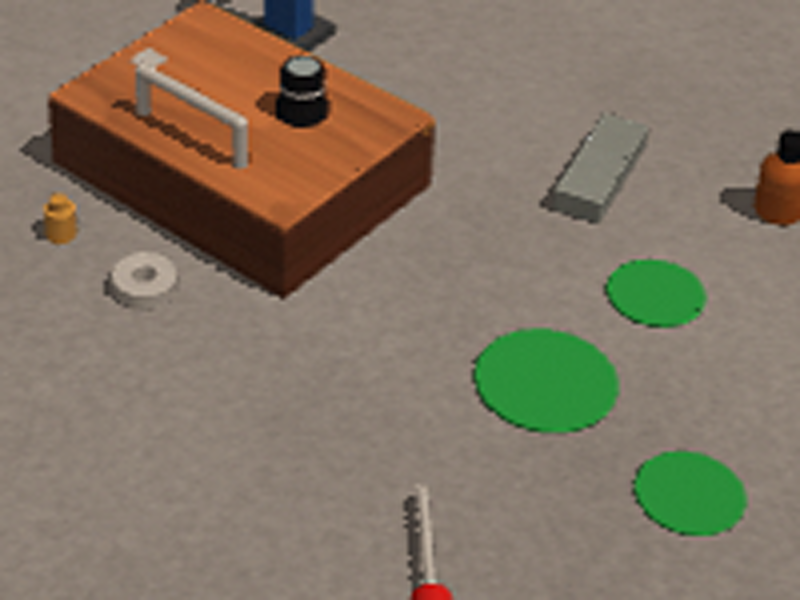

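The crop confirms both choices. The largest disc, 732 px in area, is at side (336,275), and the black two-part loupe is at side (276,202) on the lid behind the handle. Next I move above the loupe.

```bash
for i in 1 2 3; do :; done
python3 -m jog '[[[-38,-6.5,0,0,0,0.065,0.8],[-38,-6.5,0,0,0,0.065,0.8],[-38,-6.5,0,0,0,0.065,0.8],[-38,-6.5,0,0,0,0.065,0.8],[-38,-6.5,0,0,0,0.065,0.8]]]' 25
python3 -m jog '[[[-38,-6.5,0,0,0,0.065,0.8],[-38,-6.5,0,0,0,0.065,0.8],[-38,-6.5,0,0,0,0.065,0.8],[-38,-6.5,0,0,0,0.065,0.8],[-38,-6.5,0,0,0,0.065,0.8]]]'
python3 -m jog '[[[-38,-6.5,0,0,0,0.065,0.8],[-38,-6.5,0,0,0,0.065,0.8],[-38,-6.5,0,0,0,0.065,0.8],[-38,-6.5,0,0,0,0.065,0.8],[-38,-6.5,0,0,0,0.065,0.8]]]'
python3 -m jog '[[[-38,-6.5,6,0,0,0.065,0.8],[-38,-6.5,6,0,0,0.065,0.8],[-38,-6.5,6,0,0,0.065,0.8],[-38,-6.5,6,0,0,0.065,0.8],[-38,-6.5,6,0,0,0.065,0.8]]]'
python3 -m jog '[[[0,0,0,0,0,0,0.8],[0,0,0,0,0,0,0.8]]]'
python3 - <<'E'
from h import *
s=bot.observe(); print(s['qpos'].round(2),s['position'],s['tool_rot'])
f=bot.grab_frame('wrist'); save(f,'w1')
T=np.eye(4);T[:3,:3]=R.from_euler('xyz',s['tool_rot']).as_matrix();T[:3,3]=s['position']
M=np.linalg.inv(T@f['tool_from_camera'])
for q in ['loupe','lid_handle','stop','case','lid_panel','pad']:
  for d in bot.spot_point(q,f)[:2]:
    X=np.array(d['xyz']);p=f['intrinsics']@(M[:3,:3]@X+M[:3,3]);print(q,round(d['conf'],2),X.round(4),(p[:2]/p[2]).round())
E
```

```text
clock: 1.9
position: [0.385, 0.4565, 0.304]
tool_rot: [3.141, 0.0, 2.428]
force: [1.5, -0.3, -0.1]
grip_width: 0.0682
finger_force: 0.0
clock: 2.4
position: [0.4866, 0.2936, 0.304]
tool_rot: [3.141, -0.0, 2.103]
force: [0.6, 0.1, -0.2]
grip_width: 0.0682
finger_force: 0.0
clock: 2.9
position: [0.5309, 0.1068, 0.304]
tool_rot: [3.141, -0.0, 1.778]
force: [0.2, -0.6, 0.0]
grip_width: 0.0682
finger_force: 0.0
clock: 3.4
position: [0.5133, -0.0843, 0.2738]
tool_rot: [3.141, 0.0, 1.453]
force: [1.3, -1.0, 0.1]
grip_width: 0.0684
finger_force: 0.0
clock: 3.6
position: [0.5134, -0.0833, 0.2739]
tool_rot: [-3.142, -0.0, 1.455]
force: [-0.2, 0.4, 0.4]
grip_width: 0.0685
finger_force: 0.0
[-0.26  0.42  0.41  1.92 -0.22  0.84  0.15] [ 0.51343646 -0.08333991  0.27393467] [-3.14158277e+00 -4.64730117e-05  1.45457944e+00]
loupe 0.59 [ 0.5184 -0.0869  0.0591] [258. 186.]
loupe 0.49 [ 0.646  -0.2542 -0.0067] [357. 273.]
lid_handle 0.8 [ 0.4458 -0.0394  0.0957] [172. 156.]
stop 0.71 [0.6579 0.0206 0.0144] [376.  64.]
case 0.76 [ 0.499  -0.0478  0.0008] [238. 143.]
lid_panel 0.95 [ 0.5736 -0.0547  0.0521] [307. 149.]
pad 0.96 [ 5.544e-01 -3.472e-01  4.000e-04] [299. 333.]
pad 0.8 [ 0.4378 -0.3251 -0.0028] [223. 327.]
```

View pics/w1.png

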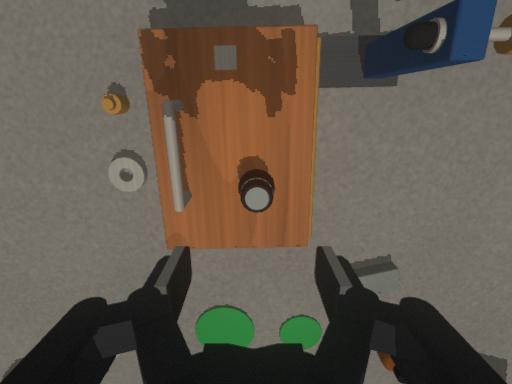

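The wrist view shows the loupe at (257,190) with its top at about (257,198), the handle from (170,108) to (180,208) and the stop at top right. I'll project the lid corners to get the case's yaw.

```bash
cat >> h.py <<'E'
def ray(uv,z,f,T):
    C=T@f['tool_from_camera']; d=C[:3,:3]@np.linalg.solve(f['intrinsics'],[*uv,1]); o=C[:3,3]; return o+d*(z-o[2])/d[2]
def pose(s):
    T=np.eye(4);T[:3,:3]=R.from_euler('xyz',s['tool_rot']).as_matrix();T[:3,3]=s['position'];return T
E
python3 - <<'E'
from h import *
s=bot.observe();T=pose(s);f=bot.grab_frame('wrist')
P=lambda u,z:ray(u,z,f,T)[:2]
print('loupe top',P((257,198),.0995))
c=[P(u,.0615) for u in [(140,30),(317,26),(309,247),(167,247)]];print(np.round(c,4),np.mean(c,0))
h=[P(u,.0965) for u in [(170,108),(180,208)]];print('handle',h,np.mean(h,0))
a=lambda v:np.arctan2(v[1],v[0])
print('yaw',a(c[0]-c[3])-np.pi/2,a(c[1]-c[2])-np.pi/2,a(c[1]-c[0]),a(c[2]-c[3]),a(h[0]-h[1])-np.pi/2)
m=(f['img'][:,:,1]>100)&(f['img'][:,:,0]<70)
n,l,st,ce=cv2.connectedComponentsWithStats(m.astype(np.uint8))
for i in range(1,n):
  if st[i,4]>200: print(st[i],P((st[i,0]+st[i,2]/2,st[i,1]+st[i,3]/2),.004))
E
```

```text
loupe top [ 0.51715765 -0.0846988 ]
[[ 0.4306  0.0702]
 [ 0.5862  0.0554]
 [ 0.5682 -0.1627]
 [ 0.4088 -0.1445]] [ 0.49842999 -0.04540456]
handle [array([0.45314823, 0.00215608]), array([ 0.44381273, -0.08740126])] [ 0.44848048 -0.04262259]
yaw -0.10143017173026392 -0.08224265884275228 -0.09463130498458969 -0.11364389130982115 -0.10386539926615601
[ 195  308   59   39 1765] [ 0.44319364 -0.3184695 ]
[279 318  42  32 952] [ 0.5561323  -0.34385915]
```

```bash
python3 -m jog '[[[-1.7,4.3,25,0,0,0.015,0.75],[0,0,25,0,0,0,0.75],[0,0,25,0,0,0,0.75],[0,0,25,0,0,0,0.75],[0,0,20,0,0,0,0.75]]]'
python3 -m jog '[[[0,0,11,0,0,0,0.75],[0,0,0,0,0,0,0.75]]]'
python3 -m jog '[[[0,0,0,0,0,0,0.4],[0,0,0,0,0,0,0.3],[0,0,0,0,0,0,0.2],[0,0,0,0,0,0,0.1],[0,0,0,0,0,0,0.1]]]' 25
python3 -m jog '[[[0,0,0,0,0,0,0.1],[0,0,-3,0,0,0,0.1],[0,0,-10,0,0,0,0.1],[0,0,-20,0,0,0,0.1],[0,0,-20,0,0,0,0.1]]]' 25
python3 - <<'E'
from h import *
f=bot.grab_frame('side'); c=f['img'][130:330,180:400]; cv2.imwrite('pics/g.png',cv2.cvtColor(cv2.resize(c,None,fx=2.5,fy=2.5),cv2.COLOR_RGB2BGR))
E
```

```text
clock: 4.5
position: [0.5174, -0.0847, 0.1526]
tool_rot: [-3.141, 0.0, 1.441]
force: [0.3, -0.3, 0.1]
grip_width: 0.0639
finger_force: 0.0
clock: 4.7
position: [0.5172, -0.0849, 0.142]
tool_rot: [-3.14, 0.0, 1.441]
force: [-0.8, -0.9, 1.1]
grip_width: 0.0639
finger_force: 0.0
clock: 5.2
position: [0.5181, -0.085, 0.1439]
tool_rot: [3.14, -0.0, 1.441]
force: [-1.0, 0.3, 6.8]
grip_width: 0.03
finger_force: 24.4
clock: 5.7
position: [0.5175, -0.0851, 0.1973]
tool_rot: [-3.142, 0.0, 1.441]
force: [0.3, -0.6, 0.4]
grip_width: 0.0302
finger_force: 24.0
```

View pics/g.png

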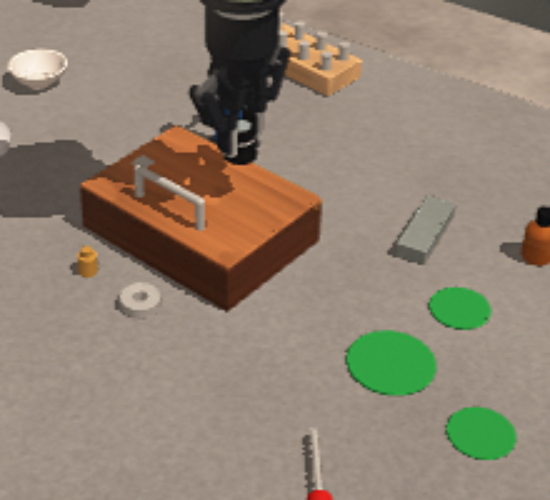

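```bash
python3 - <<'E'
from h import *
for c in ['scene','side']:
  f=bot.grab_frame(c); m=(f['img'][:,:,1]>100)&(f['img'][:,:,0]<70)&(f['img'][:,:,2]<90)
  n,l,st,ce=cv2.connectedComponentsWithStats(m.astype(np.uint8))
  for i in range(1,n):
    if st[i,4]>150:
      o=-f['R'].T@f['t'];d=f['R'].T@np.linalg.solve(f['intrinsics'],[*ce[i],1]);print(c,st[i,4],(o+d*(.004-o[2])/d[2])[:2])
E
python3 -m jog '[[[-31,-5.4,0,0,0,0,0.1],[-31,-5.4,0,0,0,0,0.1],[-31,-5.4,0,0,0,0,0.1],[-31,-5.4,0,0,0,0,0.1],[-31,-5.4,0,0,0,0,0.1]]]'
python3 -m jog '[[[-31,-5.4,0,0,0,0,0.1],[-31,-5.4,0,0,0,0,0.1],[-31,-5.4,0,0,0,0,0.1],[0,0,20,0,0,0,0.1],[0,0,20,0,0,0,0.1]]]'
python3 -m jog '[[[0,0,20,0,0,0,0.1],[0,0,0,0,0,0,0.1]]]'
```

```text
side 310 [ 0.55172694 -0.34618495]
side 703 [ 0.4377545  -0.32794362]
side 443 [ 0.4058332  -0.44145729]
clock: 6.35
position: [0.47, -0.2362, 0.1957]
tool_rot: [-3.141, -0.0, 1.441]
force: [0.1, -0.7, 0.7]
grip_width: 0.0301
finger_force: 24.0
clock: 6.85
position: [0.4421, -0.3263, 0.1554]
tool_rot: [3.141, 0.0, 1.439]
force: [0.0, 0.3, -0.5]
grip_width: 0.0302
finger_force: 24.0
clock: 7.05
position: [0.4415, -0.3246, 0.1337]
tool_rot: [-3.138, -0.002, 1.441]
force: [-0.0, -0.1, 0.0]
grip_width: 0.0301
finger_force: 24.0
```

```bash
python3 -m jog '[[[0,0,20,0,0,0,0.1],[0,0,15,0,0,0,0.1],[0,0,7,0,0,0,0.1],[0,0,0,0,0,0,0.1],[0,0,0,0,0,0,0.1]]]'
python3 -m jog '[[[0,0,2,0,0,0,0.1],[0,0,0,0,0,0,0.1]]]'
python3 -m jog '[[[0,0,1.5,0,0,0,0.1],[0,0,0,0,0,0,0.1]]]'
```

```text
clock: 7.55
position: [0.4427, -0.3255, 0.0944]
tool_rot: [3.141, 0.0, 1.441]
force: [-0.2, -0.2, -0.5]
grip_width: 0.03
finger_force: 24.0
clock: 7.75
position: [0.4428, -0.3254, 0.0922]
tool_rot: [3.141, 0.0, 1.441]
force: [0.1, -0.1, -1.5]
grip_width: 0.03
finger_force: 24.0
clock: 7.95
position: [0.4426, -0.3253, 0.0904]
tool_rot: [3.142, -0.0, 1.441]
force: [0.3, 0.9, -0.2]
grip_width: 0.0304
finger_force: 24.0
```

```bash
python3 -m jog '[[[0,0,2,0,0,0,0.1],[0,0,0,0,0,0,0.1]]]'
python3 -m jog '[[[0,0,1.5,0,0,0,0.1],[0,0,0,0,0,0,0.1]]]'
python3 -m jog '[[[0,0,1.2,0,0,0,0.1],[0,0,0,0,0,0,0.1]]]'
```

```text
clock: 8.15
position: [0.4425, -0.3252, 0.0882]
tool_rot: [-3.141, -0.0, 1.441]
force: [0.1, -0.1, -0.5]
grip_width: 0.0303
finger_force: 24.0
clock: 8.35
position: [0.4425, -0.3253, 0.0867]
tool_rot: [-3.141, -0.0, 1.441]
force: [-0.2, -0.3, -1.0]
grip_width: 0.0303
finger_force: 24.0
clock: 8.55
position: [0.4426, -0.3254, 0.0863]
tool_rot: [3.141, -0.0, 1.441]
force: [-2.5, 2.7, 14.6]
grip_width: 0.0302
finger_force: 27.5
```

```bash
python3 -m jog '[[[0,0,-0.7,0,0,0,0.1],[0,0,0,0,0,0,0.45],[0,0,0,0,0,0,0.6],[0,0,0,0,0,0,0.75],[0,0,0,0,0,0,0.75]]]'
python3 -m jog '[[[0,0,0,0,0,0,0.75],[0,0,-10,0,0,0,0.75],[0,0,-20,0,0,0,0.75],[0,0,-30,0,0,0,0.75],[0,0,-40,0,0,0,0.75]]]'
python3 -m jog '[[[0,0,-30,0,0,0,0.75],[0,0,0,0,0,0,0.6],[0,0,0,0,0,0,0.6]]]'
python3 - <<'E'
from h import *
for c in ['scene','side']:
  f=bot.grab_frame(c)
  for d in bot.spot_point('loupe',f): print(c,d['conf'],np.round(d['xyz'],3))
c=f['img'][210:330,270:410]; cv2.imwrite('pics/p.png',cv2.cvtColor(cv2.resize(c,None,fx=3,fy=3),cv2.COLOR_RGB2BGR))
E
```

```text
clock: 9.05
position: [0.4426, -0.3253, 0.0863]
tool_rot: [-3.141, 0.0, 1.441]
force: [0.2, -0.7, 0.2]
grip_width: 0.0641
finger_force: 0.0
clock: 9.55
position: [0.442, -0.325, 0.1872]
tool_rot: [-3.14, -0.001, 1.441]
force: [-0.6, 0.1, 0.5]
grip_width: 0.064
finger_force: 0.0
clock: 9.85
position: [0.4428, -0.3252, 0.2174]
tool_rot: [3.14, 0.0, 1.441]
force: [-0.6, 0.1, -0.3]
grip_width: 0.0515
finger_force: 0.0
scene 0.55 [ 0.446 -0.324  0.006]
side 0.59 [ 0.445 -0.324  0.001]
```

View pics/p.png

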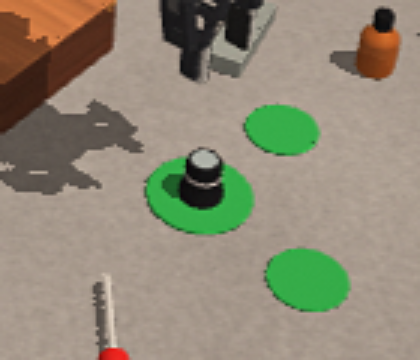

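Picture: the loupe stands upright near the middle of the large pad (crop (203,180)). Now the handle.

```bash
python3 -m jog '[[[40,-4.5,0,0,0,0,0.5],[40,-4.5,0,0,0,0,0.5],[40,-4.5,0,0,0,0,0.5],[40,-4.5,0,0,0,0,0.5],[40,-4.5,0,0,0,0,0.5]]]'
python3 -m jog '[[[40,-4.5,0,0,0,0,0.5],[42.5,-4.3,0,0,0,-0.029,0.5],[0,0,0,0,0,0,0.5],[0,0,0,0,0,0,0.5]]]'
python3 - <<'E'
from h import *
s=bot.observe();T=pose(s);f=bot.grab_frame('wrist');save(f,'w2')
print(s['position'],s['tool_rot'])
for d in bot.spot_point('lid_handle',f): print(d['conf'],np.round(d['xyz'],4), (np.linalg.inv(T)@[*d['xyz'],1]).round(4))
E
```

```text
clock: 10.55
position: [0.4457, -0.1226, 0.2159]
tool_rot: [-3.14, 0.0, 1.44]
force: [1.1, 0.8, -0.5]
grip_width: 0.0432
finger_force: 0.0
clock: 10.95
position: [0.448, -0.0404, 0.216]
tool_rot: [-3.141, 0.0, 1.472]
force: [0.0, -0.0, 0.6]
grip_width: 0.0429
finger_force: 0.0
[ 0.44802153 -0.04040124  0.21595361] [-3.14056213e+00  3.39234272e-04  1.47182713e+00]
0.67 [ 0.4469 -0.0419  0.0955] [-1.600e-03 -8.000e-04  1.205e-01  1.000e+00]
0.56 [ 0.3733  0.0173 -0.0024] [ 0.0501 -0.0798  0.2184  1.    ]
0.4 [ 0.6447 -0.2537 -0.0072] [-0.1927  0.217   0.223   1.    ]
```

View pics/w2.png

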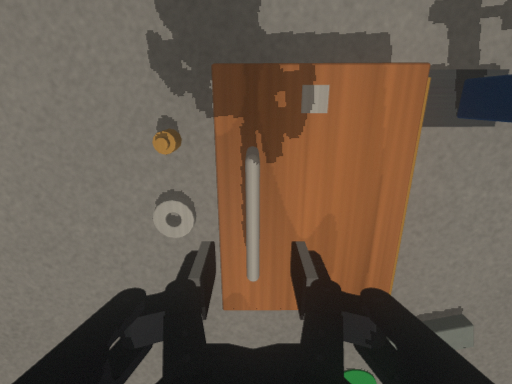

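The handle bar runs from (252,152) to (253,280), midway between the fingers and parallel to the pads. I'll descend and grip it.

```bash
python3 -m jog '[[[0,-0.5,20,0,0,0,0.45],[0,0,20,0,0,0,0.4],[0,0,15,0,0,0,0.4],[0,0,7,0,0,0,0.4],[0,0,0,0,0,0,0.4]]]'
python3 -m jog '[[[0,0,0,0,0,0,0.2],[0,0,0,0,0,0,0],[0,0,0,0,0,0,0],[0,0,0,0,0,0,0],[0,0,0,0,0,0,0]]]' 35
```

```text
clock: 11.55
position: [0.4473, -0.042, 0.1538]
tool_rot: [-3.14, 0.001, 1.468]
force: [-0.3, -0.7, 0.5]
grip_width: 0.0343
finger_force: 0.0
clock: 12.05
position: [0.4477, -0.0413, 0.155]
tool_rot: [3.141, 0.0, 1.47]
force: [-4.6, -2.8, 8.7]
grip_width: 0.0084
finger_force: 34.3
```

```bash
python3 -m jog '[[[0,2.3,-6.4,0,0,0,0],[0,2.4,-6.4,0,0,0,0],[0,3,-6.1,0,0,0,0],[0,3,-6.1,0,0,0,0],[0,0,0,0,0,0,0]]]' 35
python3 -m jog '[[[0,3.6,-5.8,0,0,0,0],[0,3.6,-5.8,0,0,0,0],[0,4.1,-5.4,0,0,0,0],[0,4.2,-5.4,0,0,0,0],[0,0,0,0,0,0,0]]]' 35
```

```text
clock: 12.55
position: [0.4582, -0.0423, 0.1804]
tool_rot: [-3.141, -0.0, 1.47]
force: [-7.7, -2.2, 4.9]
grip_width: 0.0082
finger_force: 34.9
clock: 13.05
position: [0.4729, -0.0437, 0.2027]
tool_rot: [-3.139, -0.0, 1.47]
force: [-13.0, -0.9, 11.0]
grip_width: 0.0088
finger_force: 35.4
```

```bash
python3 -m jog '[[[0,3.7,-5.7,0,0,0,0],[0,3.7,-5.7,0,0,0,0],[0,4.9,-4.7,0,0,0,0],[0,4.9,-4.7,0,0,0,0],[0,0,0,0,0,0,0]]]' 35
python3 -m jog '[[[0,5.5,-4,0,0,0,0],[0,5.6,-3.9,0,0,0,0],[0,5.9,-3.4,0,0,0,0],[0,6,-3.3,0,0,0,0],[0,0,0,0,0,0,0]]]' 35
python3 - <<'E'
from h import *
f=bot.grab_frame('side');
for d in bot.spot_point('lid_handle',f)[:2]: print(d['conf'],np.round(d['xyz'],4))
c=f['img'][110:310,160:360]; cv2.imwrite('pics/l.png',cv2.cvtColor(cv2.resize(c,None,fx=2.5,fy=2.5),cv2.COLOR_RGB2BGR))
E
```

```text
clock: 13.55
position: [0.4924, -0.0456, 0.2236]
tool_rot: [3.139, 0.0, 1.47]
force: [4.4, -2.8, -3.6]
grip_width: 0.0084
finger_force: 35.0
clock: 14.05
position: [0.5142, -0.0477, 0.2382]
tool_rot: [-3.141, -0.001, 1.47]
force: [-7.7, 1.3, 14.8]
grip_width: 0.0086
finger_force: 36.2
0.75 [ 0.6885 -0.374   0.0045]
0.55 [ 0.5134 -0.048   0.1771]
```

View pics/l.png

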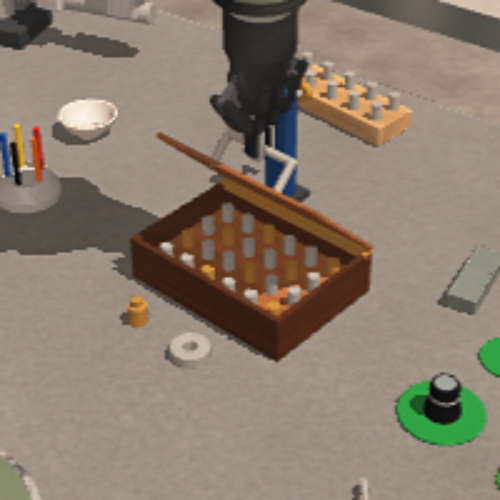

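The lid is open by about 0.8 rad with the bar still in the grip, and the loupe and small parts are undisturbed. I carry on along the arc.

```bash
python3 -m jog '[[[0,6,-3.5,0,0,0,0],[0,6.2,-3,0,0,0,0],[0,6.5,-2.2,0,0,0,0],[0,6.5,-2.1,0,0,0,0],[0,0,0,0,0,0,0]]]' 35
python3 -m jog '[[[0,6.6,-1.8,0,0,0,0],[0,6.7,-1.7,0,0,0,0],[0,6.7,-1.2,0,0,0,0],[0,6.8,-1,0,0,0,0],[0,0,0,0,0,0,0]]]' 35
python3 -m jog '[[[0,6.8,-0.3,0,0,0,0],[0,6.8,-0.1,0,0,0,0],[0,6.8,0.4,0,0,0,0],[0,6.8,0.6,0,0,0,0],[0,0,0,0,0,0,0]]]' 35
```

```text
clock: 14.65
position: [0.5398, -0.0502, 0.249]
tool_rot: [3.141, -0.001, 1.47]
force: [-1.9, 0.7, 9.1]
grip_width: 0.0083
finger_force: 35.4
clock: 15.15
position: [0.5666, -0.0528, 0.2544]
tool_rot: [3.14, -0.0, 1.47]
force: [0.5, 1.7, 6.8]
grip_width: 0.0083
finger_force: 35.4
clock: 15.65
position: [0.5935, -0.0555, 0.2532]
tool_rot: [3.14, -0.0, 1.47]
force: [0.7, 3.2, 2.0]
grip_width: 0.0079
finger_force: 35.6
```

```bash
python3 -m jog '[[[0,0,0,0,0,0,0.25],[0,0,0,0,0,0,0.25],[0,0,0,0,0,0,0.25],[0,0,-20,0,0,0,0.25],[0,0,-30,0,0,0,0.25]]]'
python3 -m jog '[[[0,0,-25,0,0,0,0.1],[0,-30,0,0,0,0,0],[0,-30,0,0,0,0,0],[0,-35,0,0,0,0,0],[0,0,0,0,0,0,0]]]'
python3 -m jog '[[[0,0,30,0,0,0,0],[0,0,30,0,0,0,0],[0,0,28,0,0,0,0],[0,0,0,0,0,0,0],[0,0,0,0,0,0,0]]]'
python3 - <<'E'
from h import *
f=bot.grab_frame('side')
c=f['img'][110:310,160:360]; cv2.imwrite('pics/m.png',cv2.cvtColor(cv2.resize(c,None,fx=2.5,fy=2.5),cv2.COLOR_RGB2BGR))
E
```

```text
clock: 16.15
position: [0.5918, -0.0558, 0.3024]
tool_rot: [-3.139, 0.001, 1.47]
force: [1.3, 0.0, 1.0]
grip_width: 0.0213
finger_force: 0.0
clock: 16.65
position: [0.4947, -0.0463, 0.3283]
tool_rot: [-3.14, -0.001, 1.469]
force: [0.7, -0.6, 0.3]
grip_width: 0.0001
finger_force: 0.0
clock: 17.15
position: [0.4983, -0.0465, 0.2407]
tool_rot: [-3.141, 0.0, 1.469]
force: [0.9, -0.4, 0.4]
grip_width: 0.0003
finger_force: 0.0
```

View pics/m.png

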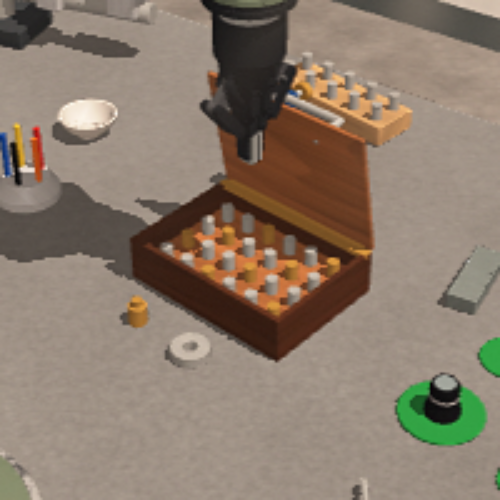

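The lid stands nearly upright by itself, and the closed fingers are in front of its inner face. I advance in small steps and watch the force.

```bash
python3 -m jog '[[[0,10,0,0,0,0,0],[0,8,0,0,0,0,0],[0,6,0,0,0,0,0],[0,6,0,0,0,0,0],[0,0,0,0,0,0,0]]]' | sed -n 2,4p
python3 -m jog '[[[0,4,0,0,0,0,0],[0,4,0,0,0,0,0],[0,4,0,0,0,0,0],[0,4,0,0,0,0,0],[0,0,0,0,0,0,0]]]' | sed -n 2,4p
python3 -m jog '[[[0,4,0,0,0,0,0],[0,4,0,0,0,0,0],[0,4,0,0,0,0,0],[0,4,0,0,0,0,0],[0,0,0,0,0,0,0]]]' | sed -n 2,4p
```

```text
position: [0.5302, -0.0493, 0.2418]
tool_rot: [3.137, -0.001, 1.47]
force: [0.3, 2.4, 21.2]
position: [0.5468, -0.0509, 0.2427]
tool_rot: [3.135, -0.001, 1.47]
force: [2.2, 1.9, 29.7]
position: [0.5624, -0.0525, 0.2423]
tool_rot: [3.136, -0.001, 1.47]
force: [-0.6, -0.3, 24.0]
```

```bash
python3 -m jog '[[[0,0,-8,0,0,0,0],[0,-15,-6,0,0,0,0],[0,-25,-4,0,0,0,0],[0,0,0,0,0,0,0],[0,0,0,0,0,0,0]]]' | sed -n 2,4p
python3 - <<'E'
from h import *
f=bot.grab_frame('side')
c=f['img'][110:260,200:360]; cv2.imwrite('pics/n.png',cv2.cvtColor(cv2.resize(c,None,fx=3.5,fy=3.5),cv2.COLOR_RGB2BGR))
E
```

```text
position: [0.5203, -0.0483, 0.2587]
tool_rot: [3.141, -0.0, 1.47]
force: [-1.0, 0.5, 1.2]
```

View pics/n.png

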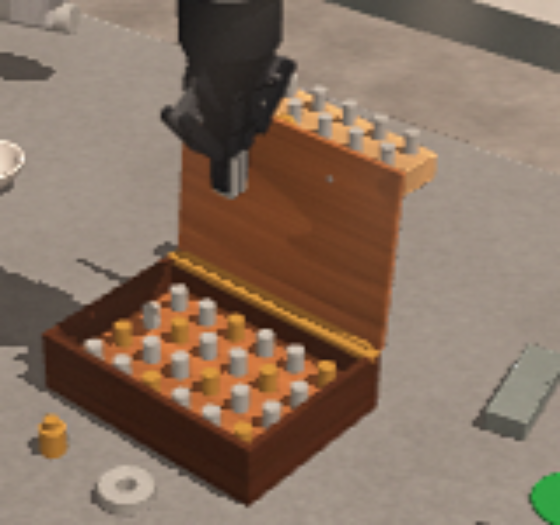

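The lid is now about upright. The gripper's wide knuckles had ridden over its edge, so I'll tilt the tool so the fingertips lead.

```bash
python3 -m jog '[[[0,-40,0,-0.15,0,0,0],[0,0,0,-0.15,0,0,0],[0,0,0,-0.15,0,0,0],[0,0,0,-0.15,0,0,0],[0,0,0,-0.15,0,0,0]]]' | sed -n 2,4p
python3 -m jog '[[[0,-11,11.7,0,0,0,0],[0,-11,11.7,0,0,0,0],[0,0,0,0,0,0,0],[0,0,0,0,0,0,0]]]' | sed -n 2,4p
python3 - <<'E'
from h import *
s=bot.observe();print(s['qpos'].round(2));T=pose(s);t=(T@[0,0,.0726,1])[:3];print('tip',t)
c,a=np.cos(.1),np.sin(.1);d=t[:2]-[.498,-.046];print('tip case xy',c*d[0]-a*d[1],a*d[0]+c*d[1]);print(T[:3,:3].T@np.array([c,-a,0]))
E
```

```text
position: [0.4845, -0.0408, 0.2625]
tool_rot: [2.686, -0.014, 1.477]
force: [-0.0, -0.3, -0.1]
position: [0.4792, -0.0384, 0.2445]
tool_rot: [2.69, -0.018, 1.48]
force: [0.7, 0.4, 0.5]
[-0.56  0.32  0.6   2.33 -1.05  0.16  0.89]
tip [ 0.51087985 -0.04006957  0.17921584]
tip case xy 0.01222344440855871 0.007186642584056376
[-0.00892864  0.89961559  0.43659143]
```

```bash
python3 -m jog '[[[0,9,4.4,0,0,0,0],[0,9,4.4,0,0,0,0],[0,9,4.4,0,0,0,0],[0,4.5,2.2,0,0,0,0],[0,0,0,0,0,0,0]]]' | sed -n 2,4p
python3 -m jog '[[[0,4.5,2.2,0,0,0,0],[0,3.6,1.8,0,0,0,0],[0,3.6,1.8,0,0,0,0],[0,0,0,0,0,0,0],[0,0,0,0,0,0,0]]]' | sed -n 2,4p
python3 - <<'E'
from h import *
s=bot.observe();print(s['qpos'].round(2),s['force']);T=pose(s);t=(T@[0,0,.0726,1])[:3];print('tip',t)
c,a=np.cos(.1),np.sin(.1);d=t[:2]-[.498,-.046];print('tip case xy',c*d[0]-a*d[1],a*d[0]+c*d[1]);print(T[:3,:3].T@np.array([c,-a,0]))
E
```

```text
position: [0.5143, -0.0417, 0.2443]
tool_rot: [2.689, -0.018, 1.48]
force: [-0.1, 0.4, -0.5]
position: [0.5266, -0.0427, 0.2442]
tool_rot: [2.689, -0.019, 1.48]
force: [0.0, 0.1, 0.5]
[-0.54  0.4   0.62  2.23 -1.05  0.23  0.88] [0.01083347 0.06560255 0.51901086]
tip [ 0.55826043 -0.0443825   0.17890446]
tip case xy 0.05979789638051172 0.007625426306954634
[-0.00882793  0.89952709  0.43677578]
```

```bash
for k in 1; do
python3 -m jog '[[[0,2.7,1.3,0,0,0,0],[0,2.7,1.3,0,0,0,0],[0,2.7,1.3,0,0,0,0],[0,0,0,0,0,0,0]]]' | sed -n '2p;4p'
python3 -m jog '[[[0,2.7,1.3,0,0,0,0],[0,2.7,1.3,0,0,0,0],[0,0,0,0,0,0,0]]]' | sed -n '2p;4p'
python3 -m jog '[[[0,2.7,1.3,0,0,0,0],[0,2.7,1.3,0,0,0,0],[0,0,0,0,0,0,0]]]' | sed -n '2p;4p'
done
```

```text
position: [0.536, -0.0435, 0.2443]
force: [0.3, -0.3, -0.8]
position: [0.5419, -0.0441, 0.2443]
force: [-0.1, 0.7, -0.8]
position: [0.5479, -0.0446, 0.2443]
force: [-0.3, -0.4, -0.1]
```

```bash
python3 -m jog '[[[0,2.7,1.3,0,0,0,0],[0,2.7,1.3,0,0,0,0],[0,0,0,0,0,0,0]]]' | sed -n '2p;4p'
python3 -m jog '[[[0,2.7,1.3,0,0,0,0],[0,2.7,1.3,0,0,0,0],[0,0,0,0,0,0,0]]]' | sed -n '2p;4p'
python3 -m jog '[[[0,2.7,1.3,0,0,0,0],[0,0,0,0,0,0,0]]]' | sed -n '2p;4p'
```

```text
position: [0.5537, -0.0452, 0.2442]
force: [-0.8, 0.9, -0.6]
position: [0.5598, -0.0457, 0.2444]
force: [-0.6, 0.3, 0.1]
position: [0.5628, -0.046, 0.2444]
force: [-1.0, 0.0, 0.7]
```

```bash
cat > th.py <<'E'
from h import *
def theta():
    c,a=np.cos(.1),np.sin(.1);H=np.array([.498,-.046])+[c*.08,-a*.08]
    for cam in ['scene','side']:
        f=bot.grab_frame(cam)
        for d in bot.spot_point('lid_handle',f)[:2]:
            X=np.array(d['xyz']);e=X[:2]-H;x=c*e[0]-a*e[1];z=X[2]-.0555
            th=np.arctan2(z,-x)-np.arctan2(41,130)
            print(cam,round(d['conf'],2),X.round(4),'r',round(np.hypot(x,z),4),'theta',round(th,3))
def tip():
    s=bot.observe();T=pose(s);t=(T@[0,0,.0726,1])[:3];c,a=np.cos(.1),np.sin(.1);d=t[:2]-[.498,-.046];print('tip case x',c*d[0]-a*d[1],'z',t[2],'F',s['force'],s['qpos'].round(2),'clock',s['clock'])
if __name__=='__main__': theta();tip()
E
python3 th.py
```

```text
scene 0.67 [ 0.6384 -0.0599  0.1762] r 0.1353 theta 1.734
side 0.94 [ 0.6394 -0.0588  0.175 ] r 0.1346 theta 1.744
tip case x 0.09604538134067805 z 0.17927399624354418 F [-0.68704327  0.17379496 -1.15333449] [-0.53  0.46  0.64  2.14 -1.03  0.29  0.85] clock 23.15
```

```bash
for k in 1; do
python3 -m jog '[[[0,1.8,0.9,0,0,0,0],[0,0,0,0,0,0,0],[0,0,0,0,0,0,0]]]' | sed -n '2p;4p'
python3 -m jog '[[[0,1.8,0.9,0,0,0,0],[0,0,0,0,0,0,0],[0,0,0,0,0,0,0]]]' | sed -n '2p;4p'
python3 -m jog '[[[0,1.8,0.9,0,0,0,0],[0,0,0,0,0,0,0],[0,0,0,0,0,0,0]]]' | sed -n '2p;4p'
done
python3 th.py
```

```text
position: [0.5645, -0.0462, 0.2444]
force: [-0.5, 0.3, -0.4]
position: [0.5665, -0.0463, 0.2443]
force: [-1.2, -0.5, 0.3]
position: [0.5685, -0.0465, 0.2443]
force: [-1.4, 0.0, -0.2]
scene 0.85 [ 0.6449 -0.0583  0.1717] r 0.1343 theta 1.791
side 0.84 [ 0.6432 -0.0616  0.1783] r 0.1394 theta 1.759
tip case x 0.1019570263384398 z 0.179100814886299 F [-1.48941559  0.1503556  -0.28035223] [-0.53  0.47  0.65  2.13 -1.03  0.3   0.85] clock 24.25
```

```bash
python3 -m jog '[[[0,1.8,0.9,0,0,0,0],[0,0,0,0,0,0,0],[0,0,0,0,0,0,0]]]' | sed -n '2p;4p'
python3 -m jog '[[[0,1.8,0.9,0,0,0,0],[0,0,0,0,0,0,0],[0,0,0,0,0,0,0]]]' | sed -n '2p;4p'
python3 -m jog '[[[0,1.8,0.9,0,0,0,0],[0,0,0,0,0,0,0],[0,0,0,0,0,0,0]]]' | sed -n '2p;4p'
python3 th.py
```

```text
position: [0.5705, -0.0467, 0.2443]
force: [-0.9, 0.1, -0.9]
position: [0.5726, -0.0469, 0.2443]
force: [-0.8, 0.3, -1.2]
position: [0.5746, -0.0471, 0.2443]
force: [-0.6, -0.0, -0.0]
scene 0.74 [ 0.652  -0.06    0.1701] r 0.1368 theta 1.843
side 0.81 [ 0.6515 -0.0613  0.1702] r 0.1366 theta 1.84
tip case x 0.10800459718717127 z 0.17903887013689357 F [-1.47034352  0.02728974 -0.21143451] [-0.53  0.48  0.65  2.11 -1.03  0.31  0.84] clock 25.35
```

```bash
python3 -m jog '[[[0,1.3,0.65,0,0,0,0],[0,0,0,0,0,0,0],[0,0,0,0,0,0,0]]]' | sed -n '2p;4p'
python3 -m jog '[[[0,1.3,0.65,0,0,0,0],[0,0,0,0,0,0,0],[0,0,0,0,0,0,0]]]' | sed -n '2p;4p'
python3 -m jog '[[[0,1.3,0.65,0,0,0,0],[0,0,0,0,0,0,0],[0,0,0,0,0,0,0]]]' | sed -n '2p;4p'
python3 -m jog '[[[0,1.3,0.65,0,0,0,0],[0,0,0,0,0,0,0],[0,0,0,0,0,0,0]]]' | sed -n '2p;4p'
python3 th.py
```

```text
position: [0.5759, -0.0472, 0.2442]
force: [-1.8, 1.2, -1.1]
position: [0.5774, -0.0473, 0.2442]
force: [-2.2, 0.2, -0.2]
position: [0.5789, -0.0475, 0.2442]
force: [-1.0, 0.5, -0.4]
position: [0.5804, -0.0476, 0.2442]
force: [-1.3, -0.3, 0.1]
side 0.91 [ 0.6549 -0.0589  0.1722] r 0.14 theta 1.851
tip case x 0.11377928389608441 z 0.17897288519823568 F [-0.4785695   0.42359498 -0.71192932] [-0.53  0.49  0.65  2.1  -1.02  0.31  0.84] clock 26.75
```

```bash
python3 -m jog '[[[0,1.3,0.65,0,0,0,0],[0,0,0,0,0,0,0],[0,0,0,0,0,0,0]]]' | sed -n '2p;4p'
python3 -m jog '[[[0,1.3,0.65,0,0,0,0],[0,0,0,0,0,0,0],[0,0,0,0,0,0,0]]]' | sed -n '2p;4p'
python3 -m jog '[[[0,1.3,0.65,0,0,0,0],[0,0,0,0,0,0,0],[0,0,0,0,0,0,0]]]' | sed -n '2p;4p'
python3 th.py
```

```text
position: [0.5817, -0.0478, 0.2441]
force: [-1.5, 0.7, -0.9]
position: [0.5832, -0.0479, 0.2442]
force: [-1.2, 0.9, -0.2]
position: [0.5847, -0.048, 0.2442]
force: [-1.3, 0.3, -0.6]
scene 0.59 [ 0.659  -0.0625  0.1646] r 0.1364 theta 1.909
side 0.87 [ 0.6603 -0.0614  0.1681] r 0.1399 theta 1.901
tip case x 0.11817074010742341 z 0.17893797953792914 F [-0.41686799  0.17990079  0.02001787] [-0.52  0.5   0.65  2.09 -1.02  0.32  0.84] clock 27.85
```

```bash
python3 -m jog '[[[0,1.3,0.65,0,0,0,0],[0,0,0,0,0,0,0],[0,0,0,0,0,0,0]]]' | sed -n '2p;4p'
python3 -m jog '[[[0,1.3,0.65,0,0,0,0],[0,0,0,0,0,0,0],[0,0,0,0,0,0,0]]]' | sed -n '2p;4p'
python3 -m jog '[[[0,1.3,0.65,0,0,0,0],[0,0,0,0,0,0,0],[0,0,0,0,0,0,0]]]' | sed -n '2p;4p'
python3 -m jog '[[[0,1.3,0.65,0,0,0,0],[0,0,0,0,0,0,0],[0,0,0,0,0,0,0]]]' | sed -n '2p;4p'
python3 th.py
```

```text
position: [0.5861, -0.0482, 0.2441]
force: [-0.9, -0.1, -0.8]
position: [0.5876, -0.0482, 0.2441]
force: [-0.1, 0.3, -0.8]
position: [0.589, -0.0484, 0.2441]
force: [-1.1, 0.7, -0.1]
position: [0.5905, -0.0485, 0.2441]
force: [-1.6, 0.9, 0.1]
scene 0.56 [ 0.6635 -0.0606  0.1587] r 0.1344 theta 1.961
side 0.88 [ 0.6624 -0.0641  0.1634] r 0.1376 theta 1.935
tip case x 0.1239521041857722 z 0.17882497155454508 F [-0.97117617  0.66836022 -1.32864399] [-0.52  0.51  0.66  2.08 -1.02  0.33  0.83] clock 29.25
```

```bash
python3 -m jog '[[[0,1.3,0.65,0,0,0,0],[0,0,0,0,0,0,0],[0,0,0,0,0,0,0]]]' | sed -n '2p;4p'
python3 -m jog '[[[0,1.3,0.65,0,0,0,0],[0,0,0,0,0,0,0],[0,0,0,0,0,0,0]]]' | sed -n '2p;4p'
python3 -m jog '[[[0,1.3,0.65,0,0,0,0],[0,0,0,0,0,0,0],[0,0,0,0,0,0,0]]]' | sed -n '2p;4p'
python3 th.py
```

```text
position: [0.5918, -0.0486, 0.244]
force: [-1.6, 0.9, -0.1]
position: [0.5932, -0.0487, 0.2439]
force: [-3.3, -0.6, -0.3]
position: [0.5945, -0.0489, 0.2438]
force: [-4.9, -0.3, -1.2]
scene 0.67 [ 0.6656 -0.0618  0.1613] r 0.1378 theta 1.961
side 0.61 [ 0.6657 -0.0629  0.163 ] r 0.1393 theta 1.954
side 0.31 [ 0.36   -0.0659 -0.0012] r 0.2227 theta -0.563
tip case x 0.1279549338827594 z 0.17849630274096742 F [-5.10276679  0.68836217 -1.78203878] [-0.52  0.52  0.66  2.06 -1.02  0.34  0.83] clock 30.35
```

The force has climbed from about 1.3 N to 5 N, which puts roughly 5–6 N on the rubber tip. I'll hold briefly and withdraw gently.

```bash
python3 -m jog '[[[0,0.4,0.2,0,0,0,0],[0,0,0,0,0,0,0],[0,0,0,0,0,0,0],[0,0,0,0,0,0,0],[0,0,0,0,0,0,0]]]' | sed -n '2p;4p'
python3 -m jog '[[[0,-0.9,-0.4,0,0,0,0],[0,-0.9,-0.4,0,0,0,0],[0,-1.8,-0.9,0,0,0,0],[0,-1.8,-0.9,0,0,0,0],[0,-3,-1.5,0,0,0,0]]]' | sed -n '2p;4p'
python3 -m jog '[[[0,-9,-4.4,0,0,0,0],[0,-18,-8.8,0,0,0,0],[0,-25,-12,0,0,0,0],[0,-18,-9,0,0,0,0],[0,0,0,0,0,0,0]]]' | sed -n '2p;4p'
python3 -m jog '[[[0,0,-30,0,0,0,0],[0,0,-30,0,0,0,0],[0,0,0,0,0,0,0],[0,0,0,0,0,0,0]]]' | sed -n '2p;4p'
python3 th.py
python3 - <<'E'
from h import *
for c in ['scene','side']:
  f=bot.grab_frame(c)
  for q in ['loupe','pulley','blank','oil','stone']:
    for d in bot.spot_point(q,f)[:1]: print(c,q,round(d['conf'],2),np.round(d['xyz'],3))
E
```

```text
position: [0.5948, -0.0489, 0.2437]
force: [-5.4, 0.3, -1.1]
position: [0.5858, -0.0481, 0.2441]
force: [-0.4, -0.2, 0.9]
position: [0.5056, -0.0409, 0.2441]
force: [-0.2, 0.9, 0.5]
position: [0.4898, -0.0385, 0.2855]
force: [0.8, 0.7, -0.2]
scene 0.55 [ 0.6657 -0.0594  0.1587] r 0.1358 theta 1.972
side 0.91 [ 0.6668 -0.0615  0.1614] r 0.1387 theta 1.967
tip case x 0.022719570822181737 z 0.21970583436276023 F [-0.02413744  0.69810185 -0.37219115] [-0.82  0.31  0.92  2.28 -0.86  0.31  0.71] clock 32.45
scene loupe 0.55 [ 0.441 -0.323  0.006]
scene blank 0.56 [0.658 0.022 0.009]
scene oil 0.83 [ 0.688 -0.377 -0.004]
scene stone 0.63 [ 0.644 -0.255  0.002]
side loupe 0.49 [ 0.442 -0.326  0.002]
side pulley 0.5 [ 0.361 -0.067 -0.   ]
side blank 0.48 [ 0.373  0.013 -0.   ]
side oil 0.53 [ 0.688 -0.379  0.003]
side stone 0.83 [ 0.643 -0.257 -0.001]
```

The lid stays at about 1.97 rad against the tip, the loupe is on the pad, and the bystanders the networks found are where they were. Handing in.

```bash
python3 -c "
from workcell import bot
print(bot.job_done())"
```

```text
the job is handed in; nothing more can be done
None
```

I handed the job in at about 33 s. The loupe stands upright near the middle of the large green pad. The lid leans at rest on the stop at about 1.97 rad, after being pressed on with an estimated 5–6 N. The bystanders I checked at the end (blank, pulley, oil, stone) had not moved, but I didn't re-check the dish or screwdriver. No verdict came back from the judging.

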